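Hook the blue cast shelf into the slotted rack

ROBOT

A 6-joint arm with a two-finger parallel gripper is mounted at the origin on a cart in front of the work surface, level with it; the furniture and walls round the work are solid. World frame = base frame: x ahead of the robot, y to its left, z up, the work surface at z = 0. Lengths are in mm, angles in rad, forces in N, time in s.
With the tool pointing down it reaches from about 225 to 875 mm from the base axis. Payload 3.4 kg.
Tool frame: the origin (TCP) lies on the front face of the gripper's body, between the roots of the fingers; the fingertips stand 73 mm ahead of it and the grasp point (between the pads) lies 54 mm ahead of it; z points along the fingers, y is the line along which they close (so a half turn about z gives the same grasp; the last joint's range is limited). The gripper opens to 85 mm and grips with 20 to 120 N. Pads are 22 mm wide; open, the fingers measure 114 mm over their backs; the gripper's body (76 mm by 85 mm) begins 54 mm behind the grasp point. The pads swing forward as they close: fully open they stand 13 mm farther back than shut.
Start: joints at [-1.349, 0.276, 1.505, -0, 1.361, -0.121], TCP at [193.271, -541.573, 303.928] pointing down, gripper open.
Joint ranges: [-2.89, 2.89], [-0.75, 2.08], [0.22, 2.7], [-1.18, 4.32], [0.11, 2.71], [-2.7, 2.7]. Speed limits (rad/s): [2.57, 2.57, 3.14, 3.14, 3.14, 3.14].

INTERFACE

Orientations are given as a rotation vector (axis times angle).
In Python, from station import robot, grab_frame, calibration, close_job gives the robot as it stands.
- The arm moves only by the tool carry_out, never from a script. Its argument "plan" is a list of rows, each a list of 2 entries, a list of its own where there are three numbers: the shift along the tool's x, y, z scaled (see below), then the turn about the tool's z scaled (see below). In form: [[[x, y, z], turn], ...]. A call has 1 to 8 rows; each row is the pose to reach, as a shift and turn from the pose commanded when the call began, along the tool's axes at that moment; what a row does not reach only later rows make up. The controller multiplies each number of a shift by 50 cm and each number of a turn by 60 degrees. A row lasts 1/10 s, in which the tool goes at most 50 mm and 8.59 degrees, less where a joint would pass 70% of its speed; a pose out of reach is approached as far as the arm can. A call with a number of a shift or a turn outside -1 to 1 is refused whole. A call with a gripper value outside its range is refused whole. "fingers" is the finger opening in mm, from 0 to 85.4, set as the call begins (left out, the last holds). The fingers move at their own pace and stop on an object; the grip force is fixed at half the most. Time passes only in rows, so rows that repeat a pose let the fingers close. It gives the time, the measured TCP pose, the force, the opening and the grip force at its end, in the units of the state.
- robot.read_state(): the state, without advancing time (a new reading comes with each control period).
- grab_frame(name): name is "side" or "top" or "wrist"; returns the picture (400x640x3 uint8, blue, green, red); there is no depth.
- calibration(name): a dict with "fx", "fy", "cx", "cy" (pixels), "k1" (the pictures are not rectified: a ray, as slopes to the right and down, at radius r is drawn at 1 + k1 r^2 times it, then the intrinsics apply), "camera_from_world" (4x4, takes a point from world to camera coordinates). Camera axes: x right, y down, z forward; pixel columns grow to the right and rows downward; lengths in mm; the calibration is good to about 2 mm. A picture is of the moment at which its call begins: read the wrist's pose just before it. calibration takes no time and is no camera call; for the wrist camera it gives the pose at the moment of the call.
- close_job(): hands the job in; it is judged then, once.
The state is a dict: "time": time; "joint_pos": joint angles; "joint_vel": joint speeds; "joint_efforts": joint torques, N m; "eef_pos": TCP position; "tool_rot": TCP orientation; "force": force on the tool from outside, world axes, zero at the start; "wrist_torque": the same for the moment, N m; "finger_gap": finger opening in mm; "grasp_force": force on a finger pad.
Only numpy, scipy, OpenCV 4.12 (cv2) and the standard library are available. Lean on these libraries where they do the work, as an engineer would, in place of code of your own. Each camera call takes 0.05 s, during which the arm holds its last target. There are 200 camera calls.

TASK

Take the blue cast shelf by its upright grip and hook its two steel tabs through the wide upper parts of the two slots in the grey rack, back against the rack. Then lower it (do not drop it) and push it fully down until the red spring catch snaps back out over it, and let go; leave the orange shelf where it stands.

Things in the scene. Friction and masses are not known exactly. Their poses are not given: they have to be found in the camera images.
- blue_shelf_grip (a point): Blue hook-on shelf to hang, loose, about 180 g, standing on its flat underside. Point: middle of its upright grip plate (black rubber faces), 88 mm above the underside. Plate: 12 mm thick along y, 36 mm along x, ends 17 mm above the point. x points level to the back plate with the tabs, z up. Tray 75 mm (x) by 140 mm (y), clear floor on both sides of the grip
- blue_shelf_tabs (a point): Point midway between the blue shelf's two steel tabs at tab-axis height, in the rear plane of the two black buffers low on its back plate (they rest on the rack): 58 mm along +x and 34 mm below blue_shelf_grip, same axes. Tabs: 8 mm rods at y = -35, +35 mm, reaching 8 mm straight back of this plane, then bent down and back; tips 23 mm behind it, 20 mm below the axis
- orange_shelf_grip (a point): Orange shelf, the same as the blue one in all but colour, loose; it stays where it stands. Same point and axes as blue_shelf_grip
- rack_seat (a point): Grey slotted rack, fixed: flat 4 mm uprights, 165 mm high, 114 mm wide. Point on the front face midway between the slots (centres y = -35, +35 mm), 91 mm above the counter, at the slots' narrow lower part; slots end 4 mm below it. x points through the slots, away from the hanging side; z up. Locked, blue_shelf_tabs lies at this point (2 to 5 mm play), axes parallel
- rack_entry (a point): Point 53 mm straight above rack_seat, same axes: bring blue_shelf_tabs here along +x to pass the tabs in (room: 8 mm up or down, 10 mm sideways, up to 8 mm short in x), then go straight down. Slots are 28 mm wide from 29 mm below to 13 mm above this point; beneath that they narrow over 12 mm to 22 mm wide. The rack's top edge is 21 mm above this point
- catch (a joint): Red sprung catch, a sloping tongue in the middle of the rack, its nose 13 mm above rack_seat: 0 = out (rest), up to 0.010 m pressed in along +x. As the shelf is pushed down, the steel ridge on its back plate presses it in; it springs back out over the ridge when the shelf is home. This takes some 5 to 20 N down; the shelf's own weight, set down gently, does not do it

How it is judged:
By the outcome, as a careful person would: the job done as asked, in the order asked, and still so for the second after the job is handed in, with the robot touching nothing.
It also fails if it takes over 35 s, if anything falls off the work surface, if the arm or the gripper's body presses on something with over 40 N, if the wrist force passes 120 N, or if a joint passes its speed limit or range.

## Working session

There is one attempt and no reset: what is moved stays moved. The work goes in short steps, Python scripts to look and compute and a tool call to move; the robot and the scene stay as the last step left them, time stands still between calls to the robot, and variables do not carry over. Pictures are saved under pics/ and viewed, at most 13 in all, crops included, and the job is handed in when it is done.

Besides the shell and the picture viewer there is one more tool, called after "Emit:" as name([rows], argument=value, ...), one row to a line, values as JSON. carry_out: Moves the arm, as the interface text tells. Its arguments: {"type":"object","properties":{"plan":{"type":"array"},"fingers":{"type":"number"}},"required":["plan"]}

```bash
mkdir -p pics; cat > h.py <<'E'
import numpy as np, cv2
from station import robot, grab_frame, calibration, close_job
from scipy.spatial.transform import Rotation as R
def proj(c,P):
    P=np.atleast_2d(P); T=np.array(c["camera_from_world"]); q=P@T[:3,:3].T+T[:3,3]
    s=q[:,:2]/q[:,2:]; s=s*(1+c["k1"]*(s**2).sum(1,keepdims=True))
    return s*[c["fx"],c["fy"]]+[c["cx"],c["cy"]]
def ray(c,uv):
    T=np.array(c["camera_from_world"]); d=(np.array(uv,float)-[c["cx"],c["cy"]])/[c["fx"],c["fy"]]
    s=d.copy()
    for _ in range(20): s=d/(1+c["k1"]*(s@s))
    v=T[:3,:3].T@np.r_[s,1]; return -T[:3,:3].T@T[:3,3], v
def atz(c,uv,z):
    o,v=ray(c,uv); return o+v*(z-o[2])/v[2]
E
python3 - <<'E'
from h import *
for n in("side","top"):
    cv2.imwrite(f"pics/{n}0.png",grab_frame(n)); c=calibration(n); T=np.array(c["camera_from_world"])
    print(n,c["fx"],c["k1"],(-T[:3,:3].T@T[:3,3]).round(),T[:3,:3].round(2).tolist())
s=robot.read_state();print(s["time"],s["tool_rot"],s["finger_gap"])
E
```

```text
side 425.12564840631984 -0.09265125568664857 [-429.  525.  607.] [[-0.47, -0.88, -0.02], [-0.36, 0.21, -0.91], [0.81, -0.42, -0.42]]
top 437.74227181578823 -0.11643248569537036 [ 472.   43. 1449.] [[-0.01, -1.0, 0.01], [-1.0, 0.01, -0.04], [0.04, -0.01, -1.0]]
0.1 [-3.09396824e+00 -5.35589856e-01  1.24858083e-04] 85.34596878279802
```

View pics/side0.png

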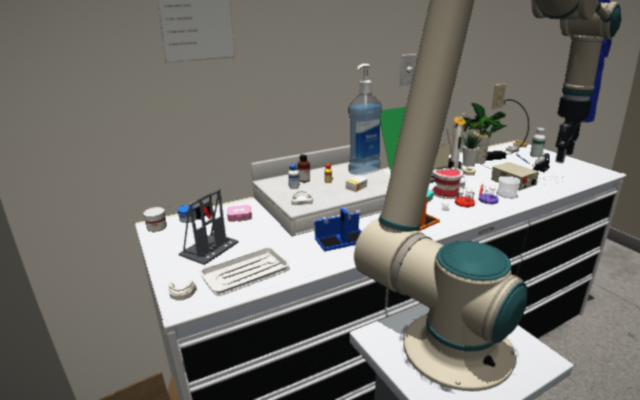

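View pics/top0.png

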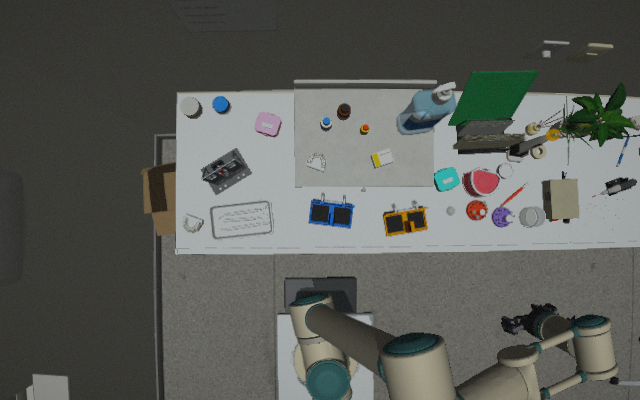

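The top view shows the blue shelf at about (331,212) with tabs facing +x, orange at (405,220) and the rack at (226,170). I'll zoom in on the shelf and rack.

```bash
python3 - <<'E'
import cv2,numpy as np
t=cv2.imread("pics/top0.png");s=cv2.imread("pics/side0.png")
a=cv2.resize(t[140:240,190:370],(792,440),interpolation=cv2.INTER_CUBIC)
cv2.imwrite("pics/c1.png",a)
b=cv2.resize(s[180:280,170:370],(800,400),interpolation=cv2.INTER_CUBIC)
cv2.imwrite("pics/c2.png",b)
E
```

```text
(no output)
```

View pics/c1.png

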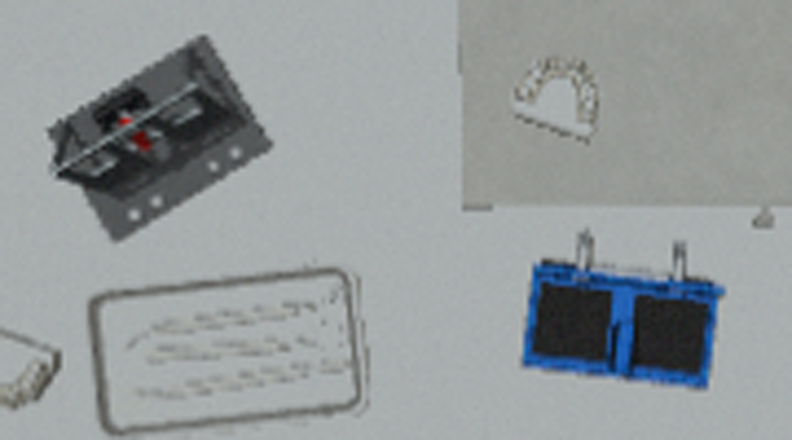

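View pics/c2.png

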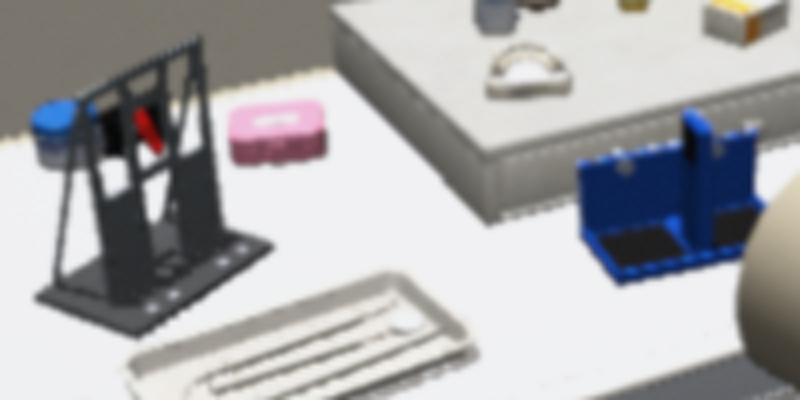

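The crops show the rack's hanging side (base with white dots, red catch) facing lower right. Its top edge runs from crop (55,172) to (205,85), giving a yaw of about +30°. The blue shelf's yaw is about -6.5°, with its grip near crop (620,335).

```bash
python3 - <<'E'
from h import *
c=calibration("top"); f=lambda u,v:(190+u/4.4,140+v/4.4)
a=atz(c,f(55,172),165);b=atz(c,f(205,85),165);print(a.round(),b.round(),np.linalg.norm(a-b),np.degrees(np.arctan2(-(b-a)[0]*-1,(a-b)[1])))
for p in[(115,240),(272,145),(205,37)]:print(atz(c,f(*p),0).round())
print("grip",atz(c,f(615,335),105).round())
for p in[(525,363),(707,387)]:print(atz(c,f(*p),3).round())
w=calibration("wrist");s=robot.read_state();T=np.array(w["camera_from_world"])
Rt=R.from_rotvec(s["tool_rot"]).as_matrix();print(Rt.round(3))
print("cam in tool",Rt.T@(-T[:3,:3].T@T[:3,3]-s["eef_pos"]),(T[:3,:3]@Rt).round(2),w["fx"])
E
```

```text
[586. 364. 165.] [643. 263. 165.] 116.63032712822577 29.627684532693696
[548. 360.   0.]
[619. 240.   0.]
[702. 291.   0.]
grip [474. -13. 105.]
[453.  50.   3.]
[434. -86.   3.]
[[ 0.942  0.336 -0.   ]
 [ 0.336 -0.942  0.002]
 [ 0.    -0.002 -1.   ]]
cam in tool [ 8.37026295e+01 -7.40431456e-02 -6.98914841e+01] [[-0.    1.    0.  ]
 [-0.95 -0.   -0.32]
 [-0.32 -0.    0.95]] 300.2528005911441
```

Emit:
carry_out([
  [[0.0545,-0.058,-0.005],0],
  [[0.109,-0.116,-0.01],0],
  [[0.163,-0.174,-0.015],0],
  [[0.218,-0.232,-0.02],0],
  [[0.272,-0.29,-0.025],0],
  [[0.327,-0.348,-0.03],0],
  [[0.381,-0.406,-0.035],0],
  [[0.436,-0.464,-0.04],0],
])

```text
time: 0.9
eef_pos: [320.7, -248.1, 323.7]
tool_rot: [-3.095, -0.535, 0.0]
force: [1.6, -0.2, -0.4]
finger_gap: 85.5
grasp_force: 0.0
```

Emit:
carry_out([
  [[0.06,-0.06,-0.005],0],
  [[0.12,-0.12,-0.01],0],
  [[0.18,-0.18,-0.015],0],
  [[0.24,-0.24,-0.02],0],
  [[0.3,-0.3,-0.025],0],
  [[0.342,-0.366,-0.03],0],
  [[0.342,-0.366,-0.03],0],
  [[0.342,-0.366,-0.03],0],
])

```text
time: 1.7
eef_pos: [419.9, -19.3, 338.6]
tool_rot: [3.094, 0.54, -0.002]
force: [0.3, 0.5, -0.3]
finger_gap: 85.1
grasp_force: 0.0
```

```bash
python3 - <<'E'
from h import *
s=robot.read_state();print(s["time"],s["eef_pos"],s["tool_rot"])
np.save("wb.npy",calibration("wrist"),allow_pickle=True);cv2.imwrite("pics/wb.png",cv2.resize(grab_frame("wrist"),(800,500)))
E
```

```text
1.7 [419.91261513 -19.34844692 338.55257134] [ 3.09429792e+00  5.40112782e-01 -1.69363837e-03]
```

View pics/wb.png

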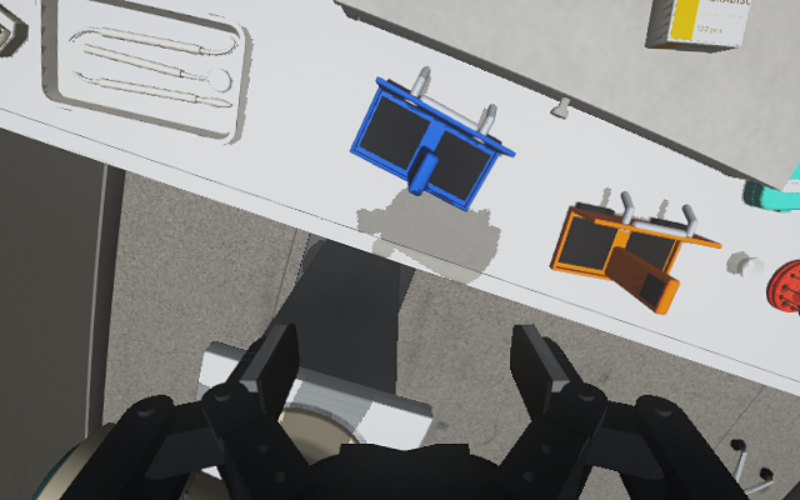

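The blue shelf sits near nadir: grip top face centred at about (425,171), back plate top corners at (377,80) and (515,155), tray front corners at (350,152) and (466,210).

```bash
python3 - <<'E'
from h import *
c=np.load("wb.npy",allow_pickle=True).item(); f=lambda u,v:(u*.8,v*.8)
I=cv2.imread("pics/wb.png").astype(int);
print("grip",atz(c,f(425,171),105).round(1),atz(c,f(435,152),105).round(1),atz(c,f(416,192),105).round(1))
a=atz(c,f(350,152),3);b=atz(c,f(466,210),3);d=a-b;print(a.round(1),b.round(1),np.linalg.norm(d),np.degrees(np.arctan2(-d[0],d[1])))
for z in(60,70,80):
  a=atz(c,f(377,79),z);b=atz(c,f(515,154),z);d=a-b;print(z,a.round(1),b.round(1),np.linalg.norm(d),np.degrees(np.arctan2(-d[0],d[1])))
# tray corners: local: front x = ?, yaw
E
```

```text
grip [469.9 -19.1 105. ] [486.4 -21.3 105. ] [451.7 -18.2 105. ]
[452.1  52.6   3. ] [435.9 -86.2   3. ] 139.78467565936745 -6.670679436861005
60 [524.8  43.   60. ] [507.9 -94.8  60. ] 138.76661508367175 -7.0136206536275285
70 [524.1  42.   70. ] [507.6 -91.8  70. ] 134.78345097349643 -7.013620653627532
80 [523.3  41.   80. ] [507.4 -88.8  80. ] 130.80028686332116 -7.013620653627558
```

Emit:
carry_out([
  [[0.066,-0.073,0],0],
  [[0.132,-0.146,0],0],
  [[0.2,-0.22,0],0],
  [[0.264,-0.293,0],0],
  [[0.33,-0.366,0],0],
  [[0.4,-0.44,0],0],
  [[0.44,-0.488,0],0],
  [[0.44,-0.488,0],0],
])

```text
time: 2.55
eef_pos: [547.4, 285.5, 337.4]
tool_rot: [-3.094, -0.537, 0.0]
force: [-0.0, -1.2, -0.9]
finger_gap: 85.6
grasp_force: 0.0
```

```bash
python3 - <<'E'
from h import *
s=robot.read_state();print(s["time"],s["eef_pos"],s["tool_rot"])
np.save("wr.npy",calibration("wrist"),allow_pickle=True);cv2.imwrite("pics/wr.png",cv2.resize(grab_frame("wrist"),(800,500)))
E
```

```text
2.55 [547.39113734 285.49836861 337.37531897] [-3.09436577e+00 -5.37012440e-01  4.40562453e-04]
```

View pics/wr.png

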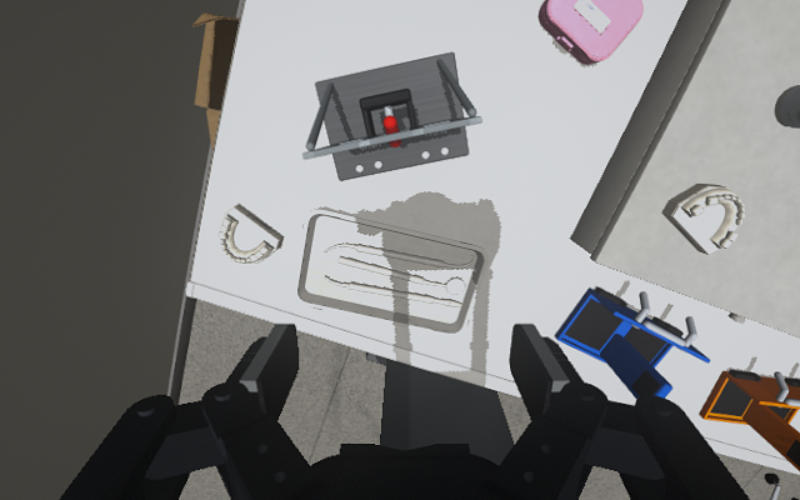

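The rack top edge's front line runs from (304,159) to (482,123). The base corners are at (316,82), (454,52), (341,181) and (469,153), and the red catch is at (391,125).

```bash
python3 - <<'E'
from h import *
c=np.load("wr.npy",allow_pickle=True).item(); f=lambda u,v:(u*.8,v*.8)
def line(p,q,z):
  a=atz(c,f(*p),z);b=atz(c,f(*q),z);d=a-b;print(z,a.round(1),b.round(1),((a+b)/2).round(1),np.linalg.norm(d).round(1),np.degrees(np.arctan2(-d[0],d[1])).round(2))
line((304.5,159),(482,123),165);line((303,153.5),(480,117),165)
line((341,181),(469,153),0);line((316,82),(454,52),0);line((341,181),(469,153),6)
line((360,169),(445,151),6)
E
```

```text
165 [584.8 366.1 165. ] [642.6 268.9 165. ] [613.7 317.5 165. ] 113.1 30.72
165 [587.8 367.9 165. ] [645.4 271.4 165. ] [616.6 319.6 165. ] 112.4 30.84
0 [547.2 358.3   0. ] [621.1 239.3   0. ] [584.1 298.8   0. ] 140.0 31.85
0 [634.1 410.9   0. ] [706.  290.5   0. ] [670.  350.7   0. ] 140.3 30.88
6 [548.4 357.6   6. ] [621.2 240.4   6. ] [584.8 299.    6. ] 138.0 31.85
6 [567.2 342.3   6. ] [614.5 264.7   6. ] [590.9 303.5   6. ] 90.9 31.4
```

Emit:
carry_out([
  [[-0.05,0.075,0.01],0.08],
  [[-0.1,0.15,0.04],0.18],
  [[-0.15,0.225,0.08],0.28],
  [[-0.2,0.3,0.12],0.38],
  [[-0.25,0.375,0.15],0.442],
  [[-0.3,0.45,0.18],0.442],
  [[-0.351,0.522,0.215],0.442],
  [[-0.351,0.522,0.215],0.442],
], fingers=60)

```text
time: 3.4
eef_pos: [463.6, -26.8, 229.5]
tool_rot: [3.132, -0.202, -0.01]
force: [0.1, 0.1, 0.1]
finger_gap: 59.8
grasp_force: 0.0
```

```bash
python3 - <<'E'
from h import *
s=robot.read_state();print(s["time"],s["eef_pos"],s["tool_rot"],s["force"])
c=calibration("wrist");I=grab_frame("wrist")
cv2.imwrite("pics/wg.png",cv2.resize(I,(800,500)))
E=R.from_rotvec(s["tool_rot"]).as_matrix();print(np.degrees(np.arctan2(E[1,0],E[0,0])))
Rz=R.from_euler("z",-6.8,degrees=True).as_matrix()
p=[np.array([470,-19.4,88])+Rz@np.array(v) for v in[(-18,0,17),(18,0,17),(58,-35,-34),(58,35,-34)]]
print(proj(c,np.array(p)).round()*1.25)
E
```

```text
3.4 [463.56361765 -26.82242162 229.46353291] [ 3.13245103 -0.20179441 -0.00991445] [0.05589787 0.13700673 0.09034141]
-7.372404780226635
[[390.   298.75]
 [388.75 238.75]
 [445.   153.75]
 [335.   155.  ]]
```

View pics/wg.png

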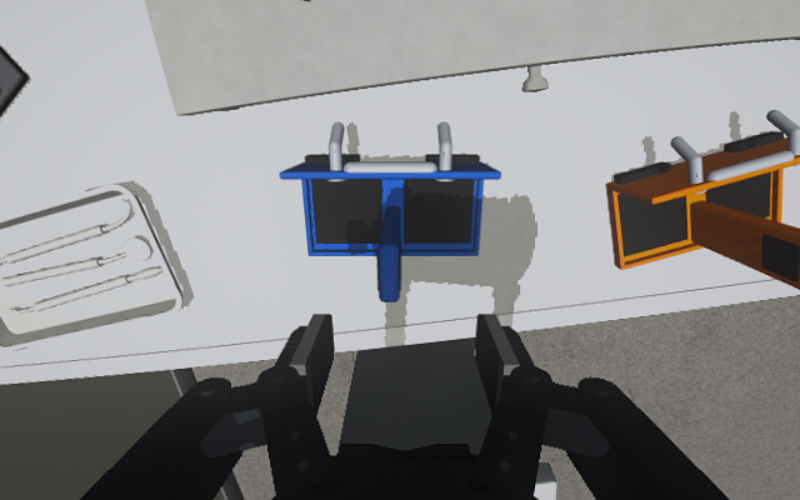

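The shelf is where predicted: grip top at (388,240–300), tabs at (335,155) and (445,155). I'll check that the arm has settled.

Emit:
carry_out([
  [[0,0,0],0],
])

```text
time: 3.55
eef_pos: [467.2, -22.3, 231.8]
tool_rot: [-3.136, 0.194, -0.001]
force: [-0.2, 0.2, 0.6]
finger_gap: 59.6
grasp_force: 0.0
```

Emit:
carry_out([
  [[0,0,0],0],
  [[0,0,0],0],
])

```text
time: 3.75
eef_pos: [468.2, -20.4, 232.0]
tool_rot: [3.136, -0.186, 0.002]
force: [-0.5, 0.4, 0.5]
finger_gap: 59.9
grasp_force: 0.0
```

Emit:
carry_out([
  [[0.003,-0.002,0.06],0],
  [[0.003,-0.002,0.12],0],
  [[0.003,-0.002,0.16],0],
  [[0.003,-0.002,0.178],0],
  [[0.003,-0.002,0.178],0],
  [[0.003,-0.002,0.178],0],
])

```text
time: 4.35
eef_pos: [470.2, -19.9, 143.1]
tool_rot: [3.136, -0.187, 0.002]
force: [0.4, -0.5, 0.4]
finger_gap: 60.1
grasp_force: 0.0
```

Emit:
carry_out([
  [[0,0,0],0],
  [[0,0,0],0],
  [[0,0,0],0],
  [[0,0,0],0],
  [[0,0,0],0],
  [[0,0,0],0],
], fingers=0)

```text
time: 4.95
eef_pos: [469.7, -20.3, 143.0]
tool_rot: [3.136, -0.189, 0.002]
force: [-0.6, 1.1, 5.4]
finger_gap: 11.4
grasp_force: 58.9
```

Emit:
carry_out([
  [[0,0,-0.03],0],
  [[0,0,-0.08],0],
  [[0,0,-0.13],0],
  [[0,-0.04,-0.17],-0.05],
  [[0.005,-0.11,-0.18],-0.14],
  [[0.01,-0.19,-0.18],-0.24],
  [[0.01,-0.27,-0.18],-0.34],
  [[0.01,-0.34,-0.18],-0.43],
])

```text
time: 5.75
eef_pos: [494.4, 149.6, 231.9]
tool_rot: [-3.098, -0.523, 0.001]
force: [-0.2, -0.1, -1.7]
finger_gap: 11.5
grasp_force: 58.8
```

```bash
cat > st.py <<'E'
from h import *
s=robot.read_state();E=R.from_rotvec(s["tool_rot"]).as_matrix();y=np.degrees(np.arctan2(E[1,0],E[0,0]))
t=np.radians(31);X=np.array([np.cos(t),np.sin(t),0]);Y=np.array([-X[1],X[0],0]);seat=np.array([613.8,317.3,91])
tab=s["eef_pos"]+E@np.array([58.,0,89]);d=seat+[0,0,53]-tab
print(s["time"],"eef",np.round(s["eef_pos"],1),"yaw",y.round(2),"tilt",E[:,2].round(4),"to entry rackXYZ",(d@X).round(1),(d@Y).round(1),d[2].round(1),"tool units",(E.T@d/500).round(4),"turn",((y-31)/60).round(4),"F",np.round(s["force"],1),s["finger_gap"])
E
python3 st.py
```

```text
5.75 eef [494.4 149.6 231.9] yaw 19.16 tilt [-7.e-04 -0.e+00 -1.e+00] to entry rackXYZ 132.0 94.1 1.1 tool units [ 0.2197 -0.2384 -0.0023] turn -0.1974 F [-0.2 -0.1 -1.7] 11.47647607950161
```

Emit:
carry_out([
  [[0.035,-0.065,0],-0.07],
  [[0.07,-0.13,0],-0.14],
  [[0.095,-0.18,0],-0.19],
  [[0.103,-0.195,0],-0.202],
  [[0.103,-0.195,0],-0.202],
  [[0.103,-0.195,0],-0.202],
  [[0.103,-0.195,0],-0.202],
])

```text
time: 6.45
eef_pos: [511.5, 255.5, 232.2]
tool_rot: [3.027, 0.838, -0.002]
force: [-0.2, -0.1, -1.6]
finger_gap: 11.4
grasp_force: 58.8
```

```bash
python3 st.py; python3 - <<'E'
from h import *
np.save("we.npy",calibration("wrist"),allow_pickle=True);I=grab_frame("wrist");S=grab_frame("side")
cv2.imwrite("pics/we.png",cv2.resize(I,(800,500)));cv2.imwrite("pics/s2.png",S)
E
```

```text
6.45 eef [511.5 255.5 232.2] yaw 30.95 tilt [-8.0e-04 -1.1e-03 -1.0e+00] to entry rackXYZ 61.6 0.4 0.9 tool units [ 0.1232 -0.0008 -0.002 ] turn -0.0008 F [-0.2 -0.1 -1.6] 11.394435662636196
```

View pics/we.png

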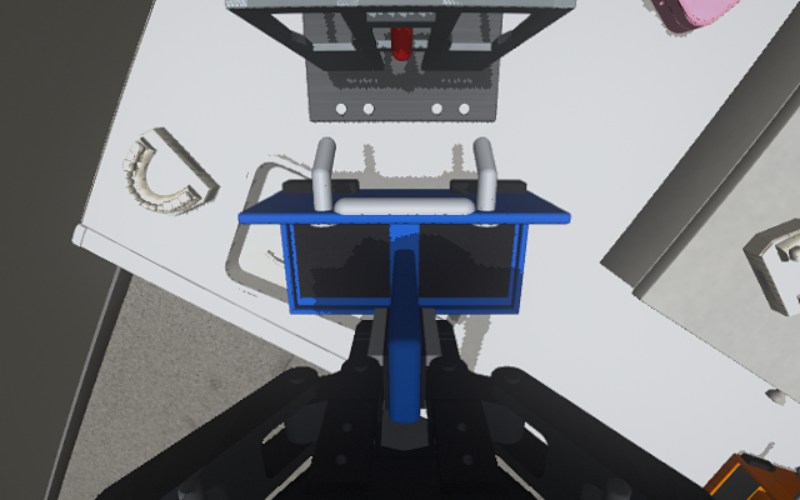

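Rack base centre is at column 403 and the shelf's at 405, with both edges level in the picture, so they're aligned. Moving in.

Emit:
carry_out([
  [[0.03,0,0],0],
  [[0.06,0,0],0],
  [[0.085,0,0],0],
  [[0.1,0,0],0],
  [[0.11,0,0],0],
  [[0.11,0,0],0],
  [[0.11,0,0],0],
])

```text
time: 7.25
eef_pos: [558.5, 285.0, 232.2]
tool_rot: [3.027, 0.841, -0.002]
force: [0.6, 0.2, -1.3]
finger_gap: 11.2
grasp_force: 58.8
```

Emit:
carry_out([
  [[0.004,0,0],0],
  [[0.008,0,0],0],
  [[0.01,0,0],0],
  [[0.01,0,0],0],
])

```text
time: 7.65
eef_pos: [563.3, 287.9, 232.4]
tool_rot: [3.027, 0.841, 0.0]
force: [-0.0, -0.7, -0.6]
finger_gap: 11.3
grasp_force: 58.8
```

```bash
python3 st.py; python3 - <<'E'
from h import *
I=grab_frame("wrist");S=grab_frame("side")
J=cv2.resize(S[150:275,150:280],(560,538),interpolation=cv2.INTER_CUBIC)
cv2.imwrite("pics/s3.png",J);cv2.imwrite("pics/w3.png",cv2.resize(I,(800,500)))
E
```

```text
7.65 eef [563.3 287.9 232.4] yaw 31.04 tilt [ 2.e-04 -0.e+00 -1.e+00] to entry rackXYZ 0.4 -0.8 0.6 tool units [ 0.0008  0.0017 -0.0011] turn 0.0007 F [-0.  -0.7 -0.6] 11.316410170973725
```

View pics/w3.png

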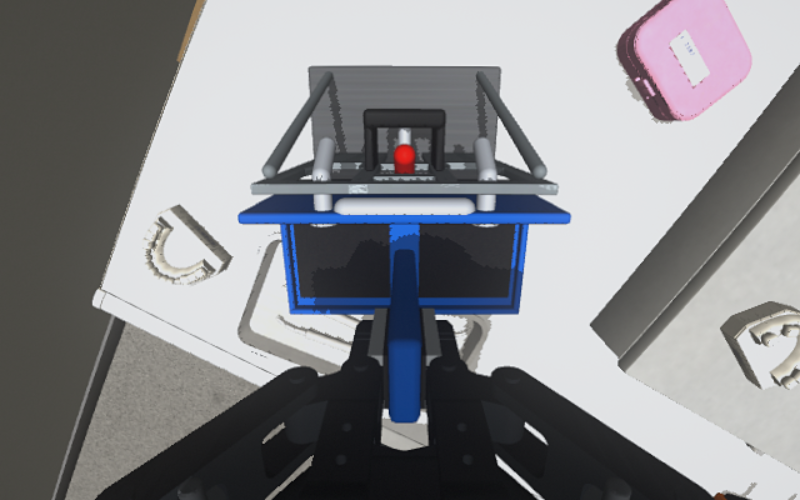

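Both tabs are through the slots (tips behind the rack edge at (323,150) and (486,150)), with the catch centred at (403,155). Lowering.

Emit:
carry_out([
  [[0.003,0,0.01],0],
  [[0.004,0,0.022],0],
  [[0.004,0,0.034],0],
  [[0.004,0,0.046],0],
  [[0.004,0,0.056],0],
  [[0.004,0,0.06],0],
  [[0.004,0,0.06],0],
])

```text
time: 8.45
eef_pos: [564.8, 288.8, 201.8]
tool_rot: [3.027, 0.84, -0.001]
force: [-0.4, -0.7, -1.3]
finger_gap: 11.7
grasp_force: 58.8
```

Emit:
carry_out([
  [[0,0,0.006],0],
  [[0,0,0.012],0],
  [[0,0,0.016],0],
  [[0,0,0.016],0],
])

```text
time: 8.85
eef_pos: [564.1, 288.3, 194.9]
tool_rot: [3.026, 0.841, -0.003]
force: [-4.7, -2.7, 2.6]
finger_gap: 11.1
grasp_force: 59.6
```

```bash
python3 st.py
```

```text
8.85 eef [564.1 288.3 194.9] yaw 31.05 tilt [-0.0014 -0.0012 -1.    ] to entry rackXYZ -0.3 -0.8 38.2 tool units [-0.0008  0.0016 -0.0765] turn 0.0008 F [-4.7 -2.7  2.6] 11.146155510873005
```

Emit:
carry_out([
  [[0,0,0.004],0],
  [[0,0,0.008],0],
  [[0,0,0.012],0],
  [[0,0,0.016],0],
  [[0,0,0.016],0],
])

```text
time: 9.35
eef_pos: [563.9, 288.3, 184.5]
tool_rot: [3.026, 0.841, -0.006]
force: [-2.8, -2.9, -4.0]
finger_gap: 11.3
grasp_force: 58.5
```

Emit:
carry_out([
  [[0,0,0.004],0],
  [[0,0,0.008],0],
  [[0,0,0.01],0],
  [[0,0,0.01],0],
])

```text
time: 9.75
eef_pos: [565.9, 289.4, 181.5]
tool_rot: [-3.027, -0.84, -0.004]
force: [0.3, -0.1, -4.4]
finger_gap: 11.8
grasp_force: 58.5
```

```bash
python3 st.py
```

```text
9.75 eef [565.9 289.4 181.5] yaw 31.04 tilt [ 0.0022  0.0011 -1.    ] to entry rackXYZ -2.8 -0.8 51.4 tool units [-0.0053  0.0016 -0.1028] turn 0.0006 F [ 0.3 -0.1 -4.4] 11.767192269231057
```

Emit:
carry_out([
  [[0,0,0.003],0],
  [[0,0,0.006],0],
  [[0,0,0.008],0],
  [[0,0,0.008],0],
])

```text
time: 10.15
eef_pos: [565.9, 289.3, 179.4]
tool_rot: [-3.027, -0.84, -0.006]
force: [-3.1, -1.0, 5.1]
finger_gap: 11.0
grasp_force: 60.1
```

```bash
python3 st.py; python3 - <<'E'
from h import *
I=grab_frame("wrist");cv2.imwrite("pics/w4.png",cv2.resize(I[60:230,180:460],(800,486),interpolation=cv2.INTER_CUBIC))
E
```

```text
10.15 eef [565.9 289.3 179.4] yaw 31.04 tilt [ 0.0039  0.0015 -1.    ] to entry rackXYZ -2.9 -0.6 53.3 tool units [-0.0054  0.0013 -0.1067] turn 0.0006 F [-3.1 -1.   5.1] 11.036939055315239
```

View pics/w4.png

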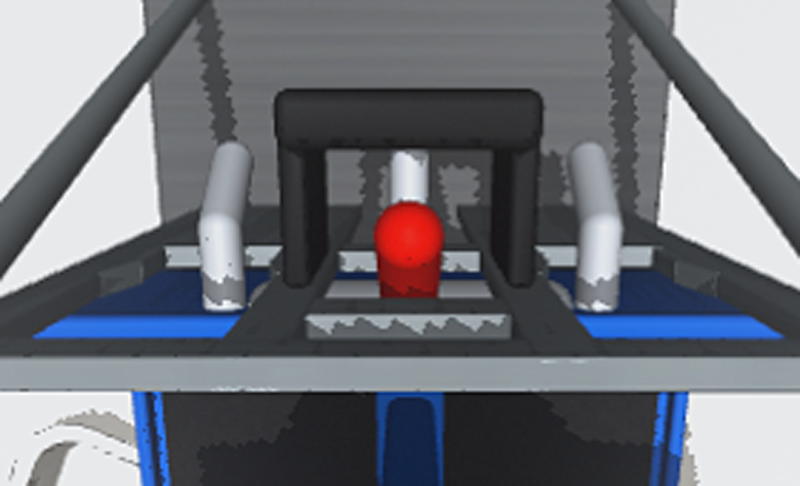

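The red tongue at crop (410,280) overlies the white ridge. I'll push harder to be sure it's home.

Emit:
carry_out([
  [[0,0,0.004],0],
  [[0,0,0.008],0],
  [[0,0,0.01],0],
  [[0,0,0.01],0],
])

```text
time: 10.6
eef_pos: [565.5, 289.1, 178.4]
tool_rot: [-3.027, -0.841, -0.009]
force: [-9.3, -3.7, 22.6]
finger_gap: 11.5
grasp_force: 62.9
```

```bash
python3 st.py
```

```text
10.6 eef [565.5 289.1 178.4] yaw 31.04 tilt [ 0.0054  0.0019 -1.    ] to entry rackXYZ -2.5 -0.7 54.3 tool units [-0.0045  0.0015 -0.1086] turn 0.0007 F [-9.3 -3.7 22.6] 11.548011069509172
```

Emit:
carry_out([
  [[0,0,-0.004],0],
  [[0,0,-0.009],0],
  [[0,0,-0.009],0],
  [[0,0,-0.009],0],
])

```text
time: 11.0
eef_pos: [565.8, 289.2, 178.8]
tool_rot: [-3.027, -0.841, -0.006]
force: [-3.0, -1.6, 9.1]
finger_gap: 11.1
grasp_force: 60.5
```

Emit:
carry_out([
  [[0,0,0],0],
  [[0,0,0],0],
  [[0,0,0],0],
  [[0,0,0],0],
  [[0,0,0],0],
], fingers=50)

```text
time: 11.5
eef_pos: [564.9, 288.9, 176.5]
tool_rot: [3.027, 0.841, -0.001]
force: [-0.1, -0.7, 0.0]
finger_gap: 50.2
grasp_force: 0.0
```

Emit:
carry_out([
  [[-0.005,0,-0.04],0],
  [[-0.005,0,-0.08],0],
  [[-0.005,0,-0.104],0],
  [[-0.005,0,-0.104],0],
  [[-0.005,0,-0.104],0],
])

```text
time: 12.0
eef_pos: [562.6, 287.5, 228.5]
tool_rot: [3.027, 0.841, -0.001]
force: [0.1, -0.9, 0.1]
finger_gap: 50.0
grasp_force: 0.0
```

```bash
python3 st.py; python3 - <<'E'
from h import *
I=cv2.resize(grab_frame("wrist"),(800,500));P=cv2.imread("pics/w3.png")
cv2.imwrite("pics/w5.png",np.hstack([cv2.resize(x[90:240,220:590],(790,320),interpolation=cv2.INTER_CUBIC)for x in(P,I)]).reshape(320,2,790,3).transpose(1,0,2,3).reshape(640,790,3)[40:640])
def red(x):
    x=x.astype(int);m=(x[...,2]>110)&(x[...,1]<60)&(x[...,0]<60);m[:, :330]=0;m[:,480:]=0;m[:90]=0;m[240:]=0;v,u=np.nonzero(m);return u.mean(),v.mean(),v.min(),v.max(),len(u)
print(red(P),red(I))
E
```

```text
12.0 eef [562.6 287.5 228.5] yaw 31.04 tilt [-3.e-04 -2.e-04 -1.e+00] to entry rackXYZ 1.3 -0.9 4.5 tool units [ 0.0026  0.0018 -0.009 ] turn 0.0007 F [ 0.1 -0.9  0.1] 50.00199511711044
(np.float64(404.1131313131313), np.float64(158.35959595959596), np.int64(145), np.int64(172), 495) (np.float64(404.19166666666666), np.float64(156.49375), np.int64(143), np.int64(171), 480)
```

View pics/w5.png

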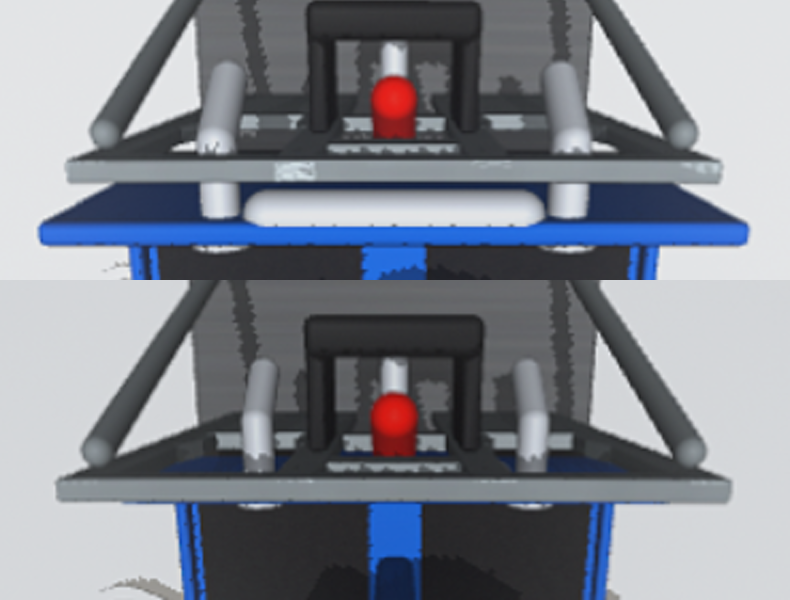

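The ball-to-bracket gap matches the rest picture, so the catch is out over the fully lowered shelf and the tabs are low in the slots. Retreat and hand in.

Emit:
carry_out([
  [[-0.02,0,-0.06],0],
  [[-0.04,0,-0.12],0],
  [[-0.04,0,-0.16],0],
  [[-0.04,0,-0.16],0],
  [[-0.04,0,-0.16],0],
])

```text
time: 12.55
eef_pos: [545.3, 277.1, 307.7]
tool_rot: [3.027, 0.84, -0.002]
force: [0.2, 0.1, -0.1]
finger_gap: 49.9
grasp_force: 0.0
```

```bash
python3 -c "
from station import close_job
print(close_job())"
```

```text
the job is handed in; nothing more can be done
None
```

The blue shelf hangs in the rack, pushed fully down; the last picture shows the red catch back out over it. The gripper is clear, the orange shelf was not touched, and the job was handed in at about 12.6 s; no verdict came back.

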